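Slide a sample carrier along a bent guide wire into the reader

TASK

Slide the blue-tabbed sample carrier along the bent guide wire, round both corners, gently enough not to strain the wire, until it presses the red sprung stop of the white reader well in; let go so that it stays resting against the stop. Then press the green read button on the keypad, and leave the other things on the bench where they are.

Things in the scene. Friction and masses are not known exactly. Their poses are not given: they have to be found in the camera images.
- rail: Guide rail: grey pillar (30 x 34 mm, 136 mm tall, 90 mm square foot) from which a rigid steel wire, 8 mm thick, leaves level, its centre line 120 mm above the bench all along. Origin: on the bench below where the wire leaves the pillar; x along the wire's first leg, z up. The wire and the reader at its end are fixed and do not give
- wire_start (a point): Centre of the wire where it leaves the pillar; x along the first leg. The wire lies level: straight leg of 75 to 115 mm, corner to the left (+y) of 0.5 to 0.8 rad, straight leg of 75 to 105 mm, corner to the right of 0.5 to 0.8 rad, straight last leg of 75 to 110 mm to the stop. Bent by hand: where the corners lie and how sharp they are differs each time and is not reported
- carrier: Sample carrier threaded on the wire, 90 to 160 g: brass collar (bore 14 mm, outside 26 mm, 10 mm long), blue tab on top, 26 mm amber vial below, down to 64 mm under the bore. Origin: bore's centre; x along the bore, away from the pillar; z up. It hangs with the origin 3 mm below the wire's centre; lifted 3 mm it has 3 mm play all round. It must turn with the wire at the corners or it jams
- tab (a point): Centre of the carrier's blue grip tab: 20 mm along the wire (x), 12 mm across (y), 40 mm tall (z). It lies 37 mm above the bore's centre, so the tab spans 17 to 57 mm above it
- collar: The carrier's brass collar, rigid with it; origin: the bore's centre, x along the bore. While the held carrier is slid and pressed home, no contact on the collar (wire, stop) may exceed 15 N, or the wire is strained
- stop (a point): Point on the wire's centre line at the face of the red round stop (27 mm across, round the wire) when not pressed; x along the last leg, into the reader; z up. The collar touches the stop when the bore's centre is 5 mm short of it. 10 mm behind it is the white reader (50 x 56 mm, top 138 mm above the bench) on a post
- plunger (a joint): How far the red stop is pushed in, 0 to 0.006 m; it is sprung (about 1.2 N per mm, slowly moving) and comes out again when let go, pushing the carrier back with it. Well in means more than 3 mm
- keypad: White keypad box 90 x 80 x 26 mm, fixed; origin at the centre of its underside, x away from its front edge. The green button sits 12 mm to its -x side
- read_top (a point): Centre of the top of the green button, 28 mm diameter, in a black housing on the keypad; z up
- read (a joint): Travel of the green button, 0 to 0.006 m, sprung, 5 N when fully down; pressed means more than 4 mm
- cuvette_box: Bystander: loose blue box of cuvettes 85 x 70 mm, 50 mm tall; origin under its centre
- reagent: Bystander: loose amber bottle, 64 mm diameter, 130 mm tall; origin under its centre
- beaker: Bystander: loose glass beaker, 70 mm diameter, 85 mm tall; origin under its centre
- vial_rack: Bystander: loose white rack 60 x 160 mm, 80 mm tall with its vials; origin under its centre
- dish: Bystander: loose white dish, 84 mm diameter, 16 mm tall; origin under its centre
- spare_collar: Bystander: loose brass collar lying flat, 36 mm diameter, 14 mm tall; origin under its centre
- spatula: Bystander: loose spoon spatula with a wooden handle, 160 mm long, lying flat; origin under its middle
Things that resemble listed ones, but are neither listed nor needed, are in the scene too. Leave any pink or yellow look-alike of the keypad alone. What is shaped like the carrier but purple is not meant.

How it is judged:
By the outcome, as a careful person would: the job done as asked, in the order asked, and still so for the second after the job is handed in, with the robot touching nothing.
It also fails if it takes over 69 s, if anything falls off the work surface, if the arm or the gripper's body presses on something with over 40 N, if the wrist force passes 120 N, or if a joint passes its speed limit or range.

ROBOT

A 6-joint arm with a two-finger parallel gripper is mounted at the origin on the work surface. World frame = base frame: x ahead of the robot, y to its left, z up, the work surface at z = 0. Lengths are in m, angles in rad, forces in N, time in s.
With the tool pointing down it reaches from about 0.325 to 0.9 m from the base axis. Payload 6.1 kg.
Tool frame: the origin (TCP) lies at the very end of the fingers, on their centre line; the grasp point (between the pads) lies 19 mm behind it; z points along the fingers, y is the line along which they close (so a half turn about z gives the same grasp; the last joint's range is limited). The gripper opens to 85 mm and grips with 20 to 120 N. Pads are 22 mm wide; open, the fingers measure 114 mm over their backs; the gripper's body (76 mm by 85 mm) begins 54 mm behind the grasp point. The pads swing forward as they close: fully open they stand 13 mm farther back than shut.
Start: joints at [1.178, 0.22, 1.526, -0, 1.395, -0.126], TCP at [0.165, 0.603, 0.231] pointing down, gripper open.
Joint ranges: [-2.98, 2.98], [-0.91, 2.08], [0.09, 2.57], [-1.24, 4.39], [0.2, 2.65], [-2.68, 2.68]. Speed limits (rad/s): [2.57, 2.57, 3.01, 3.14, 3.14, 3.14].

INTERFACE

Orientations are given as a unit quaternion [w, x, y, z].
In Python, from bench import env, cams, ticket gives the robot as it stands.
- The arm moves only by the tool drive_tool, never from a script. Its argument "steps" is a list of rows, each an object of numbers: "ax", "ay", "az": the turn, a rotation vector about the tool's x, y, z in rad; "x", "y", "z": the shift along the tool's x, y, z in cm; "hand": the finger opening in cm, from 0 to 8.54. A call has exactly 10 rows; each row shifts and turns the commanded pose from where the row before left it, along the tool's axes as they then stand; what a row does not reach is not made up. A row lasts 1/10 s, in which the tool goes at most 50 mm and 8.59 degrees, less where a joint would pass 70% of its speed; a pose out of reach is approached as far as the arm can. A call is refused whole if a number of a shift passes 5 or a number of a turn 0.15, either way. A call with a gripper value outside its range is refused whole. The fingers move at their own pace and stop on an object; "squeeze" is the grip in N (left out, the last holds). Time passes only in rows, so rows that do not move let the fingers close, or fill a call up. It gives the time, the measured TCP pose, the force, the opening and the grip force at its end, in the units of the state.
- env.get_obs(): the state, without advancing time (a new reading comes with each control period).
- cams.get_image(name): name is "scene" or "top" or "wrist"; returns the picture (420x560x3 uint8, red, green, blue); there is no depth.
- cams.get_calibration(name): a dict with "vfov" (degrees; the focal length in pixels is half the picture's height over the tangent of half this angle, whatever the lens; pixels are square), "cx", "cy" (the principal point, pixels), "k1" (the pictures are not rectified: a ray, as slopes to the right and down, at radius r is drawn at 1 + k1 r^2 times it, then the intrinsics apply), "R" (3x3) and "t" (3): a world point X has camera coordinates R X + t. Camera axes: x right, y down, z forward; pixel columns grow to the right and rows downward; lengths in m; the calibration is good to about 2 mm. A picture is of the moment at which its call begins: read the wrist's pose just before it. get_calibration takes no time and is no camera call; for the wrist camera it gives the pose at the moment of the call.
- ticket.hand_in(): hands the job in; it is judged then, once.
The state is a dict: "time_s": time; "qpos": joint angles; "qd": joint speeds; "effort": joint torques, N m; "eef_pos": TCP position; "ee_rot": TCP orientation; "contact_force": force on the tool from outside, world axes, zero at the start; "wrist_torque": the same for the moment, N m; "grip_width": finger opening in m; "grip_force": force on a finger pad.
Only numpy, scipy, OpenCV 4.12 (cv2) and the standard library are available. Lean on these libraries where they do the work, as an engineer would, in place of code of your own. Each camera call takes 0.05 s, during which the arm holds its last target. There are 200 camera calls.

## Working session

There is one attempt and no reset: what is moved stays moved. The work goes in short steps, Python scripts to look and compute and a tool call to move; the robot and the scene stay as the last step left them, time stands still between calls to the robot, and variables do not carry over. Pictures are saved under pics/ and viewed, at most 10 in all, crops included, and the job is handed in when it is done.

Besides the shell and the picture viewer there is one more tool, called after "Emit:" as a command line: name --argument value ..., lists and objects as JSON in quotes. drive_tool: Moves the arm, as the interface text tells. Its arguments: {"type":"object","properties":{"steps":{"type":"array","items":{"type":"object","properties":{"ax":{"type":"number"},"ay":{"type":"number"},"az":{"type":"number"},"x":{"type":"number"},"y":{"type":"number"},"z":{"type":"number"},"hand":{"type":"number"}}}},"squeeze":{"type":"number"}},"required":["steps"]}

```bash
mkdir -p pics; ls; cat > h.py <<'E'
import numpy as np, cv2
from bench import env, cams, ticket
def snap(n,f):
    o=env.get_obs(); c=cams.get_calibration(n); im=cams.get_image(n)
    cv2.imwrite('pics/'+f+'.png',im[:,:,::-1]); np.save('pics/'+f+'.npy',{'c':c,'im':im,'o':o},allow_pickle=True); return im,c,o
def load(f): return np.load('pics/'+f+'.npy',allow_pickle=True).item()
def K(c): 
    f=210/np.tan(np.radians(c['vfov'])/2); return np.array([[f,0,c['cx']],[0,f,c['cy']],[0,0,1.]])
def ray(c,p):
    D=np.array([c['k1'],0,0,0,0.])
    u=cv2.undistortPoints(np.array([[p]],float),K(c),D).ravel()
    R=np.array(c['R']);t=np.array(c['t']); return -R.T@t, R.T@np.array([u[0],u[1],1])
def onz(c,p,z):
    o,d=ray(c,p); return o+d*(z-o[2])/d[2]
def two(c1,p1,c2,p2):
    A=[];b=[]
    for c,p in((c1,p1),(c2,p2)):
        o,d=ray(c,p); d/=np.linalg.norm(d); P=np.eye(3)-np.outer(d,d); A.append(P); b.append(P@o)
    return np.linalg.lstsq(np.vstack(A),np.hstack(b),rcond=None)[0]
def proj(c,X):
    D=np.array([c['k1'],0,0,0,0.]); r=cv2.Rodrigues(np.array(c['R']))[0]
    return cv2.projectPoints(np.array(X,float).reshape(-1,1,3),r,np.array(c['t'],float),K(c),D)[0].reshape(-1,2)
E
python3 - <<'E'
from h import *
a=snap('scene','s0');b=snap('top','t0')
cv2.imwrite('pics/t0b.png',cv2.resize(b[0][:,:,::-1],(800,600),interpolation=cv2.INTER_CUBIC))
cv2.imwrite('pics/s0b.png',cv2.resize(a[0][:,:,::-1],(800,600),interpolation=cv2.INTER_CUBIC))
print(a[1],b[1],a[2])
E
```

```text
pics
{'vfov': 48.47200457086504, 'cx': 267.2822729099277, 'cy': 209.7216951119903, 'k1': -0.03644759753184177, 'R': array([[-0.00712615,  0.99991065,  0.01130936],
       [ 0.65551129,  0.01321181, -0.75506979],
       [-0.75515175,  0.00203267, -0.65554688]]), 't': array([ 0.03342833, -0.2683355 ,  1.63264364])} {'vfov': 45.36146316166881, 'cx': 273.7506788231621, 'cy': 205.21425862446125, 'k1': -0.01625917579733454, 'R': array([[-0.05193039, -0.99864458, -0.00349739],
       [-0.97639079,  0.05150785, -0.20978077],
       [ 0.20967657, -0.00747917, -0.97774219]]), 't': array([-0.02543765,  0.5515937 ,  1.4671599 ])} {'time_s': 0.0, 'qpos': array([ 1.17788162e+00,  2.21261071e-01,  1.52764503e+00,  1.57171669e-05,
        1.39466900e+00, -1.26100080e-01]), 'qd': array([-0.00218021,  0.00052383,  0.00057366,  0.00010049, -0.00029567,
       -0.00174367]), 'effort': array([ 1.00665463e-04, -4.96879971e+01, -3.89406502e+01,  4.38140387e-05,
        1.08381518e-02,  4.26688428e-05]), 'eef_pos': array([0.16454985, 0.60231464, 0.23015963]), 'ee_rot': array([-2.61828830e-04,  1.33013254e-01,  9.91113763e-01, -9.56048202e-04]), 'contact_force': array([ 0.43307557, -0.32810366,  0.49623454]), 'wrist_torque': array([-0.00239391,  0.02352959,  0.00095968]), 'grip_force': 0.0, 'grip_width': 0.08550012883749616}
```

View pics/t0b.png

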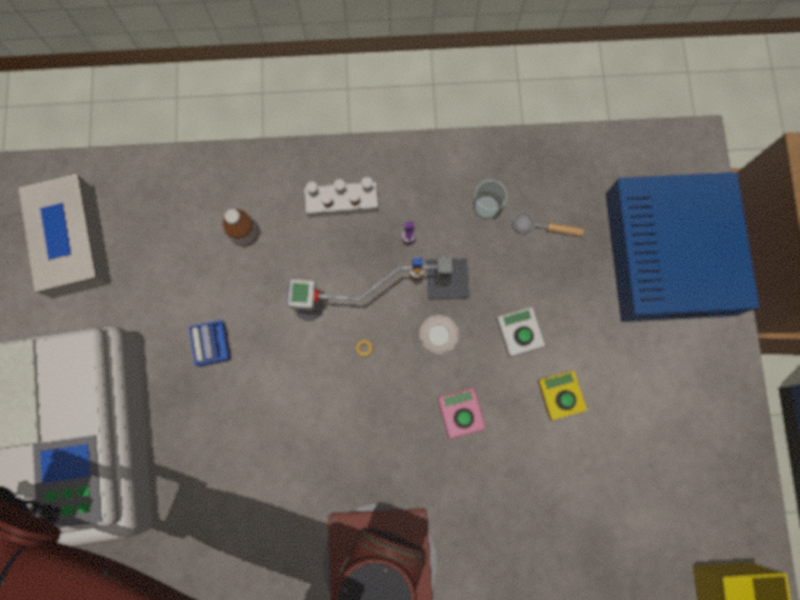

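View pics/s0b.png

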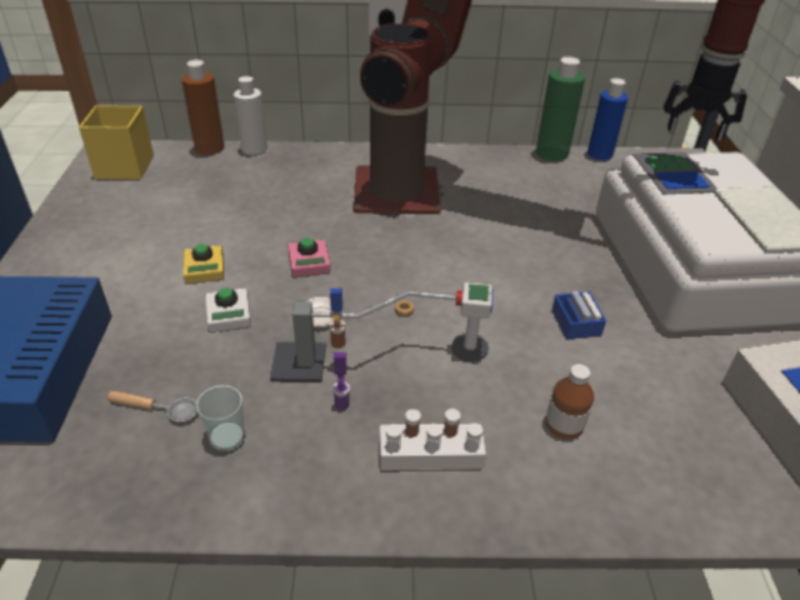

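Top view: the rail pillar is at (445,265), the blue tab at (417,263), the wire corners at about (405,268) and (360,302), and the red stop at (318,297). The look-alikes are the purple carrier (409,232), which isn't meant, and the yellow (563,395) and pink (461,413) keypads. The white keypad, with its button at (524,336), is the one wanted.

```bash
python3 - <<'E'
from h import *
s=load('s0');t=load('t0');q=0.7
P=lambda x,y:(x*q,y*q)
for n,a,z in(('tab',(417,261),.155),('c1',(405,268),.12),('c2',(360,302),.12),('stop',(319,297),.12),('pillar',(445,264),.136),('btn',(524,336),.035),('start',(432,266),.12)):
    print(n,onz(t['c'],P(*a),z).round(3))
print('tab2',two(t['c'],P(417,261),s['c'],P(336,298)).round(3))
print('stop2',two(t['c'],P(319,297),s['c'],P(458,297)).round(3))
print('btn2',two(t['c'],P(524,336),s['c'],P(227,296)).round(3))
c=cams.get_calibration('wrist'); R=np.array(c['R']); print(c, 'cam pos',-R.T@c['t'])
im=t['im'][165:225,190:330]; cv2.imwrite('pics/crop.png',cv2.resize(im[:,:,::-1],(798,342),interpolation=cv2.INTER_CUBIC))
E
```

```text
tab [ 0.592 -0.109  0.155]
c1 [ 0.588 -0.085  0.12 ]
c2 [0.521 0.01  0.12 ]
stop [0.536 0.093 0.12 ]
pillar [ 0.588 -0.166  0.136]
btn [ 0.446 -0.333  0.035]
start [ 0.589 -0.141  0.12 ]
tab2 [ 0.591 -0.107  0.159]
stop2 [0.537 0.097 0.118]
btn2 [ 0.446 -0.33   0.035]
{'vfov': 62.35662760568155, 'cx': 278.9130285221481, 'cy': 208.60144875239345, 'k1': -0.05269698271198562, 'R': array([[ 0.26412528,  0.96448462, -0.00269269],
       [ 0.92393996, -0.25221911,  0.28761168],
       [ 0.27671789, -0.0784534 , -0.95774332]]), 't': array([-0.62253891, -0.03748262,  0.37993171])} cam pos [0.09392605 0.62078231 0.37298119]
```

View pics/crop.png

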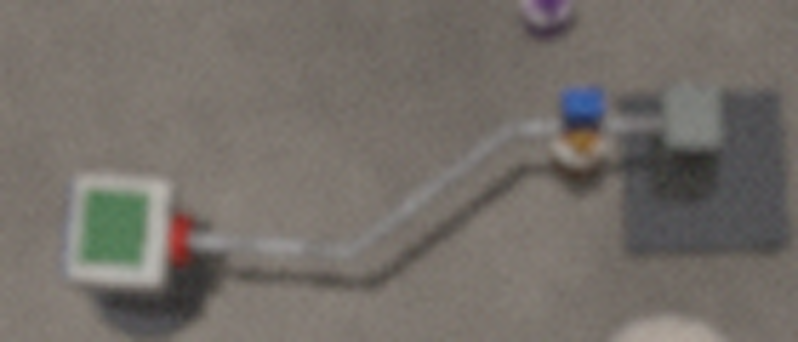

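Enlarged crop: the blue-tabbed carrier sits at (583,105) on the wire, near the pillar. The purple one at (548,10) stands off the wire and isn't meant. The corners show at (518,127) and (348,250), and the stop face at (190,240). Next I move to a viewing pose above the wire.

Emit:
drive_tool --steps '[{"x":-3.6,"y":-3.3,"z":-0.5},{"x":-3.6,"y":-3.3,"z":-0.5},{"x":-3.6,"y":-3.3,"z":-0.5},{"x":-3.6,"y":-3.3,"z":-0.5},{"x":-3.6,"y":-3.3,"z":-0.5},{"x":-3.6,"y":-3.3,"z":-0.5},{"x":-3.6,"y":-3.3,"z":-0.5},{"x":-3.6,"y":-3.3,"z":-0.5},{"x":-3.6,"y":-3.3,"z":-0.5},{"x":-3.6,"y":-3.3,"z":-0.5}]'

```text
schema error: expected keys ax, ay, az, x, y, z, hand
```

Emit:
drive_tool --steps '[{"x":-3.6,"y":-3.3,"z":-0.5},{"x":-3.6,"y":-3.3,"z":-0.5},{"x":-3.6,"y":-3.3,"z":-0.5},{"x":-3.6,"y":-3.3,"z":-0.5},{"x":-3.6,"y":-3.3,"z":-0.5},{"az":0.14},{"az":0.14},{"az":0.14},{"az":0.14},{"az":0.14}]'

```text
schema error: expected keys ax, ay, az, x, y, z, hand
```

Emit:
drive_tool --steps '[{"az":0.14},{"az":0.14},{"az":0.14},{"az":0.14},{"az":0.04},{},{},{},{},{}]'

```text
schema error: expected keys ax, ay, az, x, y, z, hand
```

```bash
python3 - <<'E'
from h import *
a=snap('wrist','w1'); print(a[2]['time_s'],a[2]['eef_pos'],a[2]['ee_rot'],a[2]['qpos'])
cv2.imwrite('pics/w1b.png',cv2.resize(a[0][:,:,::-1],(800,600),interpolation=cv2.INTER_CUBIC))
E
```

```text
0.1 [0.16454933 0.60237636 0.23029512] [-2.45765967e-04  1.32988062e-01  9.91117236e-01 -8.59374798e-04] [ 1.17791052e+00  2.21157804e-01  1.52750992e+00  3.45782287e-05
  1.39471226e+00 -1.26125360e-01]
```

View pics/w1b.png

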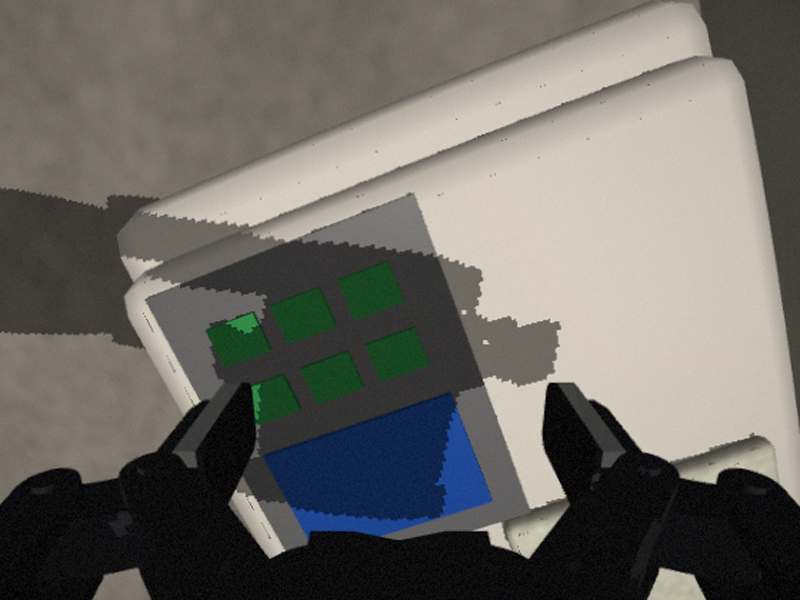

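The wrist view shows the large white instrument below, with the fingers at the bottom at (235,410) and (565,410). The moves were refused because every key is required, so I'm resending them in full.

Emit:
drive_tool --steps '[{"ax":0,"ay":0,"az":0,"x":-3.6,"y":-3.3,"z":-0.6,"hand":8.5},{"ax":0,"ay":0,"az":0,"x":-3.6,"y":-3.3,"z":-0.6,"hand":8.5},{"ax":0,"ay":0,"az":0,"x":-3.6,"y":-3.3,"z":-0.6,"hand":8.5},{"ax":0,"ay":0,"az":0,"x":-3.6,"y":-3.3,"z":-0.6,"hand":8.5},{"ax":0,"ay":0,"az":0,"x":-3.6,"y":-3.3,"z":-0.6,"hand":8.5},{"ax":0,"ay":0,"az":0,"x":-3.6,"y":-3.3,"z":-0.6,"hand":8.5},{"ax":0,"ay":0,"az":0,"x":-3.6,"y":-3.3,"z":-0.6,"hand":8.5},{"ax":0,"ay":0,"az":0,"x":-3.6,"y":-3.3,"z":-0.6,"hand":8.5},{"ax":0,"ay":0,"az":0,"x":-3.6,"y":-3.3,"z":-0.6,"hand":8.5},{"ax":0,"ay":0,"az":0,"x":-3.6,"y":-3.3,"z":-0.6,"hand":8.5}]'

```text
time_s: 1.15
eef_pos: [0.4256, 0.1878, 0.2916]
ee_rot: [0.0, 0.133, 0.991, 0.0]
contact_force: [1.6, 0.7, -0.3]
grip_width: 0.0848
grip_force: 0.0
```

Emit:
drive_tool --steps '[{"ax":0,"ay":0,"az":0,"x":-3.6,"y":-3.3,"z":-0.4,"hand":8.5},{"ax":0,"ay":0,"az":0,"x":-3.6,"y":-3.3,"z":-0.4,"hand":8.5},{"ax":0,"ay":0,"az":0,"x":-3.6,"y":-3.3,"z":-0.4,"hand":8.5},{"ax":0,"ay":0,"az":0,"x":-3.6,"y":-3.3,"z":-0.4,"hand":8.5},{"ax":0,"ay":0,"az":0,"x":-3.6,"y":-3.3,"z":-0.4,"hand":8.5},{"ax":0,"ay":0,"az":0.14,"x":0,"y":0,"z":0,"hand":8.5},{"ax":0,"ay":0,"az":0.14,"x":0,"y":0,"z":0,"hand":8.5},{"ax":0,"ay":0,"az":0.14,"x":0,"y":0,"z":0,"hand":8.5},{"ax":0,"ay":0,"az":0.14,"x":0,"y":0,"z":0,"hand":8.5},{"ax":0,"ay":0,"az":0.14,"x":0,"y":0,"z":0,"hand":8.5}]'

```text
time_s: 2.15
eef_pos: [0.555, -0.0171, 0.3108]
ee_rot: [-0.0, 0.467, 0.884, -0.0]
contact_force: [0.8, -0.7, 0.6]
grip_width: 0.085
grip_force: 0.0
```

Emit:
drive_tool --steps '[{"ax":0,"ay":0,"az":0.14,"x":0,"y":0,"z":0,"hand":8.5},{"ax":0,"ay":0,"az":0.14,"x":0,"y":0,"z":0,"hand":8.5},{"ax":0,"ay":0,"az":0.14,"x":0,"y":0,"z":0,"hand":8.5},{"ax":0,"ay":0,"az":0.14,"x":0,"y":0,"z":0,"hand":8.5},{"ax":0,"ay":0,"az":0.04,"x":0,"y":0,"z":0,"hand":8.5},{"ax":0,"ay":0,"az":0,"x":0,"y":0,"z":0,"hand":8.5},{"ax":0,"ay":0,"az":0,"x":0,"y":0,"z":0,"hand":8.5},{"ax":0,"ay":0,"az":0,"x":0,"y":0,"z":0,"hand":8.5},{"ax":0,"ay":0,"az":0,"x":0,"y":0,"z":0,"hand":8.5},{"ax":0,"ay":0,"az":0,"x":0,"y":0,"z":0,"hand":8.5}]'

```text
time_s: 3.15
eef_pos: [0.5552, -0.017, 0.3113]
ee_rot: [0.0, 0.706, 0.709, -0.0]
contact_force: [-0.3, -0.1, -0.4]
grip_width: 0.085
grip_force: 0.0
```

```bash
python3 - <<'E'
from h import *
a=snap('wrist','w2'); print(a[2]['time_s'],a[2]['eef_pos'],a[2]['ee_rot'],a[2]['qpos'])
cv2.imwrite('pics/w2b.png',cv2.resize(a[0][:,:,::-1],(800,600),interpolation=cv2.INTER_CUBIC))
E
```

```text
3.15 [ 0.55517119 -0.01696636  0.31131317] [ 7.31239102e-06  7.05554460e-01  7.08655702e-01 -1.03003607e-06] [-1.72533464e-01  1.24298180e-02  1.60422909e+00 -1.00844624e-05
  1.52492294e+00 -1.76918822e-01]
```

View pics/w2b.png

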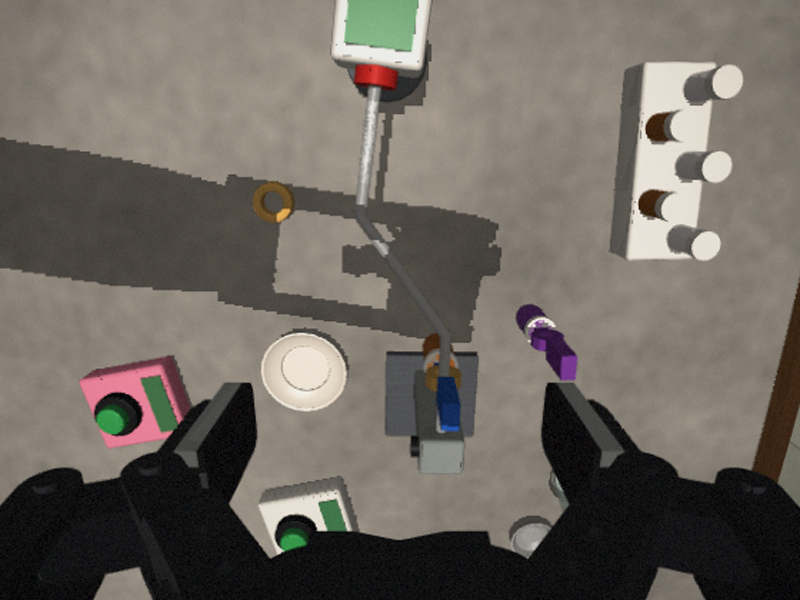

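The wrist view shows the red stop face at about (376,86), the second corner at about (362,212), the first at about (445,337), and the blue tab on the wire at (448,405). The purple look-alike is off to the side at (550,345). One enlarged crop will sharpen the wire line.

```bash
python3 - <<'E'
from h import *
im=load('w2')['im'][45:315,235:345]
im=cv2.rotate(im,cv2.ROTATE_90_COUNTERCLOCKWISE)
im=cv2.resize(im,None,fx=2.96,fy=2.96,interpolation=cv2.INTER_CUBIC)
im=cv2.convertScaleAbs(im,alpha=1.5)
cv2.imwrite('pics/c2.png',im[:,:,::-1])
hsv=cv2.cvtColor(load('w2')['im'],cv2.COLOR_RGB2HSV)
m=((hsv[...,0]>105)&(hsv[...,0]<125)&(hsv[...,1]>120)).astype(np.uint8)
n,l,s,c=cv2.connectedComponentsWithStats(m); print(s[1:][s[1:,4]>50],c[1:][s[1:,4]>50])
r=(((hsv[...,0]<6)|(hsv[...,0]>174))&(hsv[...,1]>150)).astype(np.uint8)
n,l,s,c=cv2.connectedComponentsWithStats(r); print(s[1:][s[1:,4]>50],c[1:][s[1:,4]>50])
E
```

```text
[[306 264  16  38 510]] [[313.60588235 282.81372549]]
[[248  45  31  18 421]] [[262.80760095  53.08551069]]
```

View pics/c2.png

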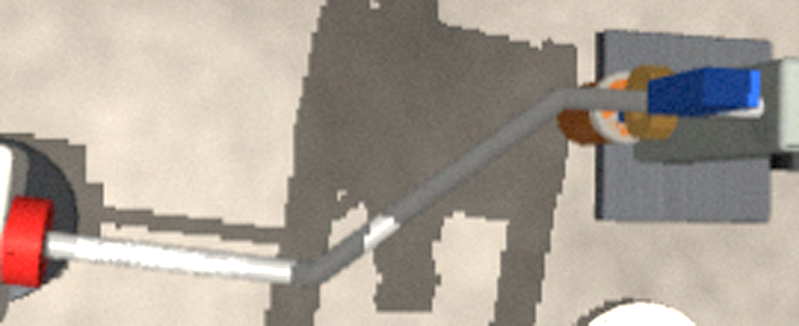

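```bash
cat >> h.py <<'E'
def cp(u,v): return (344-v/2.96, 45+u/2.96)
E
python3 - <<'E'
from h import *
c=load('w2')['c']
W=lambda u,v,z:onz(c,cp(u,v),z)
for n,u,v in (('stop',50,245),('l3b',290,271),('v2',311,274),('l2a',335,259),('l2b',530,117),('v1',562,96),('l1',645,99)): print(n,W(u,v,.12).round(4))
print('tabtop far',W(757,70,.174).round(4),W(757,108,.174).round(4),'near bottom',W(649,79,.134).round(4),W(649,113,.134).round(4))
im=load('w2')['im']
print(im[262:304,314,2],im[262:304,314,0])
# scene/top check
t=load('t0')['c']
for X in ([.588,-.107,.12],):
  pass
print('top:',onz(t,(190+190/5.7,165+240/5.7),.12).round(4),onz(t,(190+348/5.7,165+250/5.7),.12).round(4),onz(t,(190+518/5.7,165+127/5.7),.12).round(4),onz(t,(190+583/5.7,165+104/5.7),.174).round(4))
E
```

```text
stop [0.5387 0.0922 0.12  ]
l3b [0.5296 0.0197 0.12  ]
v2 [0.5285 0.0129 0.12  ]
l2a [0.5333 0.0052 0.12  ]
l2b [ 0.5812 -0.0619  0.12  ]
v1 [ 0.5888 -0.0736  0.12  ]
l1 [ 0.5888 -0.1053  0.12  ]
tabtop far [ 0.5935 -0.1177  0.174 ] [ 0.5817 -0.1177  0.174 ] near bottom [ 0.5943 -0.1001  0.134 ] [ 0.5826 -0.1001  0.134 ]
[ 49  49  67  71  69  63  65  68  71  70  71  70  71  68  67  65  70  70
  67  69  75  92  88  92  91  87  87  92  90  89  87  91  90  91  88  92
 119 175 175 148  60  56] [74 65  6 15 15  2  2 12 17 15 18 18 18  9  7  4 15 21 11 15 12 22 15 19
 21 10 13 22 19 19 14 20 17 21 17 21 23 39 40 47 60 58]
top: [0.5384 0.093  0.12  ] [0.529  0.0127 0.12  ] [ 0.5889 -0.0774  0.12  ] [ 0.5854 -0.109   0.174 ]
```

The wire model, in world coordinates, is:
- **Leg 1:** along +y at x≈0.589
- **First corner:** about (0.589,-0.0745), turning left 0.61 rad
- **Second corner:** about (0.5285,0.0129), turning right 0.74 rad
- **Stop:** about (0.5387,0.092)
- **Tab:** about (0.588,-0.109)

I now go above the tab.

Emit:
drive_tool --steps '[{"ax":0,"ay":0,"az":0,"x":-1.5,"y":0.55,"z":1.5,"hand":4},{"ax":0,"ay":0,"az":0,"x":-1.5,"y":0.55,"z":1.5,"hand":4},{"ax":0,"ay":0,"az":0,"x":-1.5,"y":0.55,"z":1.5,"hand":4},{"ax":0,"ay":0,"az":0,"x":-1.5,"y":0.55,"z":1.5,"hand":4},{"ax":0,"ay":0,"az":0,"x":-1.5,"y":0.55,"z":1.5,"hand":4},{"ax":0,"ay":0,"az":0,"x":-1.7,"y":0.55,"z":1.5,"hand":4},{"ax":0,"ay":0,"az":0,"x":0,"y":0,"z":0.8,"hand":4},{"ax":0,"ay":0,"az":0,"x":0,"y":0,"z":0.7,"hand":4},{"ax":0,"ay":0,"az":0,"x":0,"y":0,"z":0,"hand":4},{"ax":0,"ay":0,"az":0,"x":0,"y":0,"z":0,"hand":4}]'

```text
time_s: 4.2
eef_pos: [0.5887, -0.1083, 0.2066]
ee_rot: [0.0, 0.705, 0.709, 0.0]
contact_force: [-0.0, 0.1, -0.2]
grip_width: 0.0398
grip_force: 0.0
```

```bash
python3 - <<'E'
from h import *
a=snap('wrist','w3'); o=a[2]; print(o['time_s'],o['eef_pos'],o['grip_width'])
cv2.imwrite('pics/w3b.png',cv2.resize(a[0][:,:,::-1],(800,600),interpolation=cv2.INTER_CUBIC))
hsv=cv2.cvtColor(a[0],cv2.COLOR_RGB2HSV)
m=((hsv[...,0]>105)&(hsv[...,0]<125)&(hsv[...,1]>120)).astype(np.uint8)
n,l,s,c=cv2.connectedComponentsWithStats(m); print(s[1:][s[1:,4]>50],c[1:][s[1:,4]>50])
X=[[.588+dx,-.109+dy,z] for z in(.134,.174) for dx in(-.006,.006) for dy in(-.01,.01)]
print(proj(a[1],X).round(1)); print('tcp',proj(a[1],o['eef_pos']))
E
```

```text
4.2 [ 0.58866058 -0.10831971  0.20664421] 0.03982381104785268
[[ 268  205   22   54 1101]] [[278.57856494 232.83832879]]
[[268.9 234.4]
 [268.8 205.4]
 [287.  234.5]
 [287.4 205.5]
 [266.9 260.4]
 [266.7 226.3]
 [288.6 260.5]
 [289.1 226.4]]
tcp [[279.0910632  269.97404552]]
```

View pics/w3b.png

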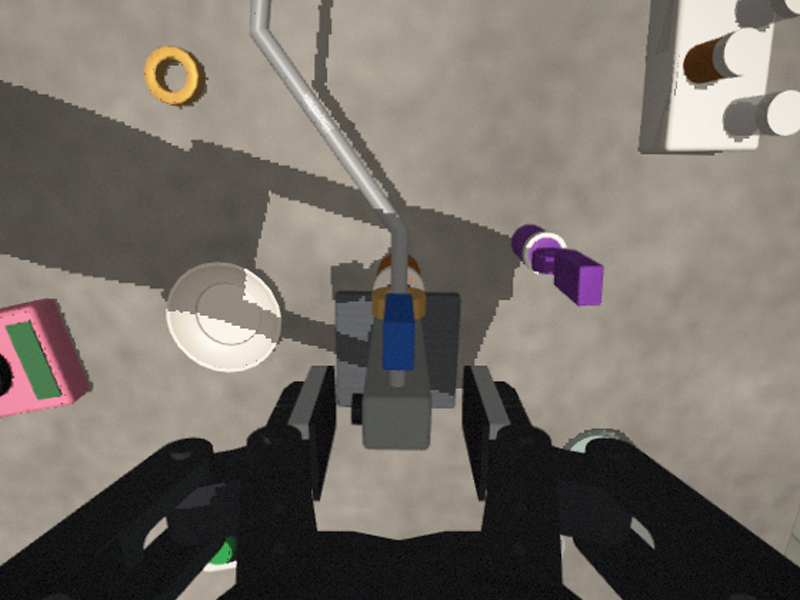

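The blue tab is centred between the fingers at (399,333), matching the estimate to under 1 mm. The first corner is at (398,222) and the second at (261,28). I descend and grip.

Emit:
drive_tool --squeeze 30 --steps '[{"ax":0,"ay":0,"az":0,"x":-0.07,"y":-0.05,"z":1.5,"hand":4},{"ax":0,"ay":0,"az":0,"x":0,"y":0,"z":1.5,"hand":4},{"ax":0,"ay":0,"az":0,"x":0,"y":0,"z":1.5,"hand":4},{"ax":0,"ay":0,"az":0,"x":0,"y":0,"z":1.2,"hand":4},{"ax":0,"ay":0,"az":0,"x":0,"y":0,"z":0.65,"hand":3},{"ax":0,"ay":0,"az":0,"x":0,"y":0,"z":0,"hand":2},{"ax":0,"ay":0,"az":0,"x":0,"y":0,"z":0,"hand":1},{"ax":0,"ay":0,"az":0,"x":0,"y":0,"z":0,"hand":0.5},{"ax":0,"ay":0,"az":0,"x":0,"y":0,"z":0,"hand":0.5},{"ax":0,"ay":0,"az":0,"x":0,"y":0,"z":0,"hand":0.5}]'

```text
time_s: 5.25
eef_pos: [0.5883, -0.1096, 0.1432]
ee_rot: [0.0, 0.706, 0.709, 0.0]
contact_force: [-0.1, 0.3, -1.0]
grip_width: 0.0116
grip_force: 31.9
```

```bash
python3 - <<'E'
from h import *
c=load('w3')['c']
for p in ((261,28),(292,72),(340,140),(380,197),(399,223),(400,275)): print(onz(c,(p[0]*.7,p[1]*.7),.12).round(4))
o=env.get_obs(); print(o['eef_pos'],o['ee_rot'],o['contact_force'],o['grip_width'],o['grip_force'])
E
```

```text
[0.53   0.0135 0.12  ]
[ 0.5424 -0.004   0.12  ]
[ 0.5624 -0.0323  0.12  ]
[ 0.58   -0.0572  0.12  ]
[ 0.5887 -0.0691  0.12  ]
[ 0.5893 -0.0939  0.12  ]
[ 0.58825245 -0.10962105  0.14321635] [2.98804221e-04 7.05688067e-01 7.08522579e-01 1.34203627e-04] [-0.07053493  0.33206475 -1.00131068] 0.011595023577778451 31.912220120429993
```

The tab is held at 11.6 mm opening with almost no side force. I lift it 3 mm and slide along leg 1.

Emit:
drive_tool --steps '[{"ax":0,"ay":0,"az":0,"x":0,"y":0,"z":-0.15,"hand":0.5},{"ax":0,"ay":0,"az":0,"x":0,"y":0,"z":-0.15,"hand":0.5},{"ax":0,"ay":0,"az":0,"x":0.2,"y":0,"z":0,"hand":0.5},{"ax":0,"ay":0,"az":0,"x":0.4,"y":0,"z":0,"hand":0.5},{"ax":0,"ay":0,"az":0,"x":0.5,"y":0,"z":0,"hand":0.5},{"ax":0,"ay":0,"az":0,"x":0.5,"y":0,"z":0,"hand":0.5},{"ax":0,"ay":0,"az":0,"x":0.5,"y":0,"z":0,"hand":0.5},{"ax":0,"ay":0,"az":0,"x":0.4,"y":0,"z":0,"hand":0.5},{"ax":0,"ay":0,"az":0,"x":0.2,"y":0,"z":0,"hand":0.5},{"ax":0,"ay":0,"az":0,"x":0,"y":0,"z":0,"hand":0.5}]'

```text
time_s: 6.25
eef_pos: [0.5879, -0.0822, 0.1458]
ee_rot: [-0.0, 0.706, 0.709, -0.0]
contact_force: [-0.1, -0.0, -1.2]
grip_width: 0.0117
grip_force: 31.9
```

```bash
cat > plan.py <<'E'
from h import *
V=np.array([[.5889,-.155],[.5887,-.0707],[.5288,.0131],[.5386,.0925]])  # wire polyline
L=np.r_[0,np.cumsum(np.linalg.norm(np.diff(V,axis=0),axis=1))]
P=lambda s:np.array([np.interp(s,L,V[:,0]),np.interp(s,L,V[:,1])])
H=.0065
def pose(s): 
    a,b=P(s-H),P(min(s+H,L[-1])); return (a+b)/2, np.arctan2(*(b-a)[::-1])
def state():
    o=env.get_obs(); q=o['ee_rot']; return o['eef_pos'],2*np.arctan2(q[2],q[1])
def s_of(p): 
    ss=np.linspace(0.02,L[-1],4000); return ss[np.argmin([np.linalg.norm(pose(s)[0]-p) for s in ss])]
def rows(ds,off=.0006):
    p,y=state(); p=p[:2]; s=s_of(p+off*np.array([np.cos(y),np.sin(y)])); print('L',L.round(4),'s0',round(s,4),'yaw',round(y,4),'path',pose(s))
    for d in ds:
        s+=d; c,yn=pose(s); t=c-off*np.array([np.cos(yn),np.sin(yn)]); dp=t-p
        tx=np.array([np.cos(y),np.sin(y)]);ty=np.array([np.sin(y),-np.cos(y)])
        print('x %.2f y %.2f az %.3f  s %.4f'%(dp@tx*100,dp@ty*100,-(yn-y),s)); p,y=t,yn
E
python3 - <<'E'
from plan import *
o=env.get_obs(); print(o['eef_pos'],o['contact_force'],o['wrist_torque'])
rows([.0015]*10)
E
```

```text
[ 0.5879268  -0.08217505  0.1458128 ] [-0.09999454 -0.04790598 -1.1552535 ] [ 0.02358468 -0.04089053  0.00695761]
L [0.     0.0843 0.1873 0.2673] s0 0.0734 yaw 1.5753 path (array([ 0.58872578, -0.08156794]), np.float64(1.5731688015844214))
x 0.15 y 0.08 az 0.002  s 0.0749
x 0.15 y 0.00 az -0.000  s 0.0764
x 0.15 y -0.00 az -0.006  s 0.0779
x 0.14 y -0.04 az -0.068  s 0.0794
x 0.14 y -0.03 az -0.071  s 0.0809
x 0.14 y -0.02 az -0.072  s 0.0824
x 0.14 y -0.01 az -0.073  s 0.0839
x 0.14 y 0.00 az -0.074  s 0.0854
x 0.14 y 0.01 az -0.073  s 0.0869
x 0.14 y 0.02 az -0.072  s 0.0884
```

Emit:
drive_tool --steps '[{"ax":0,"ay":0,"az":0,"x":0.15,"y":0.03,"z":0,"hand":0.5},{"ax":0,"ay":0,"az":0,"x":0.15,"y":0,"z":0,"hand":0.5},{"ax":0,"ay":0,"az":-0.01,"x":0.15,"y":0,"z":0,"hand":0.5},{"ax":0,"ay":0,"az":-0.06,"x":0.14,"y":-0.03,"z":0,"hand":0.5},{"ax":0,"ay":0,"az":-0.07,"x":0.14,"y":-0.03,"z":0,"hand":0.5},{"ax":0,"ay":0,"az":-0.07,"x":0.14,"y":-0.02,"z":0,"hand":0.5},{"ax":0,"ay":0,"az":-0.07,"x":0.14,"y":-0.01,"z":0,"hand":0.5},{"ax":0,"ay":0,"az":0,"x":0,"y":0,"z":0,"hand":0.5},{"ax":0,"ay":0,"az":0,"x":0,"y":0,"z":0,"hand":0.5},{"ax":0,"ay":0,"az":0,"x":0,"y":0,"z":0,"hand":0.5}]'

```text
time_s: 7.25
eef_pos: [0.5867, -0.0726, 0.1458]
ee_rot: [0.0, 0.6, 0.8, -0.0]
contact_force: [0.6, -0.1, -2.0]
grip_width: 0.0113
grip_force: 32.0
```

```bash
python3 - <<'E'
from plan import *
o=env.get_obs(); print(o['eef_pos'],o['contact_force'],o['wrist_torque'])
rows([.0015]*10)
E
```

```text
[ 0.58670936 -0.07264737  0.14579512] [ 0.59720197 -0.10734003 -2.02039446] [0.02850702 0.00335506 0.03977259]
L [0.     0.0843 0.1873 0.2673] s0 0.0836 yaw 1.8535 path (array([ 0.58701161, -0.07190799]), np.float64(1.8496714132700824))
x 0.15 y 0.05 az -0.070  s 0.0851
x 0.14 y 0.01 az -0.073  s 0.0866
x 0.14 y 0.02 az -0.072  s 0.0881
x 0.14 y 0.03 az -0.070  s 0.0896
x 0.14 y 0.03 az -0.053  s 0.0911
x 0.15 y -0.00 az -0.000  s 0.0926
x 0.15 y 0.00 az -0.000  s 0.0941
x 0.15 y -0.00 az -0.000  s 0.0956
x 0.15 y 0.00 az -0.000  s 0.0971
x 0.15 y -0.00 az -0.000  s 0.0986
```

Emit:
drive_tool --steps '[{"ax":0,"ay":0,"az":-0.07,"x":0.15,"y":0.03,"z":0,"hand":0.5},{"ax":0,"ay":0,"az":-0.07,"x":0.14,"y":0.01,"z":0,"hand":0.5},{"ax":0,"ay":0,"az":-0.07,"x":0.14,"y":0.02,"z":0,"hand":0.5},{"ax":0,"ay":0,"az":-0.07,"x":0.14,"y":0.03,"z":0,"hand":0.5},{"ax":0,"ay":0,"az":-0.06,"x":0.14,"y":0.03,"z":0,"hand":0.5},{"ax":0,"ay":0,"az":0,"x":0.15,"y":0,"z":0,"hand":0.5},{"ax":0,"ay":0,"az":0,"x":0.15,"y":0,"z":0,"hand":0.5},{"ax":0,"ay":0,"az":0,"x":0.15,"y":0,"z":0,"hand":0.5},{"ax":0,"ay":0,"az":0,"x":0,"y":0,"z":0,"hand":0.5},{"ax":0,"ay":0,"az":0,"x":0,"y":0,"z":0,"hand":0.5}]'

```text
time_s: 8.25
eef_pos: [0.5823, -0.0619, 0.1458]
ee_rot: [0.0, 0.456, 0.89, 0.0]
contact_force: [-0.4, 0.1, -1.5]
grip_width: 0.0115
grip_force: 31.9
```

```bash
python3 - <<'E'
from plan import *
a=snap('wrist','w4');o=a[2]; print(o['eef_pos'],o['contact_force'],o['wrist_torque'],env.get_obs()['contact_force'])
rows([.005]*3)
im=cv2.resize(a[0][:,:,::-1],(800,600),interpolation=cv2.INTER_CUBIC); cv2.imwrite('pics/w4b.png',im)
E
```

```text
[ 0.58225271 -0.06194289  0.14582403] [-0.43087048  0.13683067 -1.507982  ] [0.04854973 0.01723816 0.05609379] [ 0.64927973 -0.33659405 -1.32034955]
L [0.     0.0843 0.1873 0.2673] s0 0.0957 yaw 2.1944 path (array([ 0.58207337, -0.06142936]), np.float64(2.191384375003808))
x 0.50 y 0.02 az 0.003  s 0.1007
x 0.50 y 0.00 az -0.000  s 0.1057
x 0.50 y -0.00 az -0.000  s 0.1107
```

View pics/w4b.png

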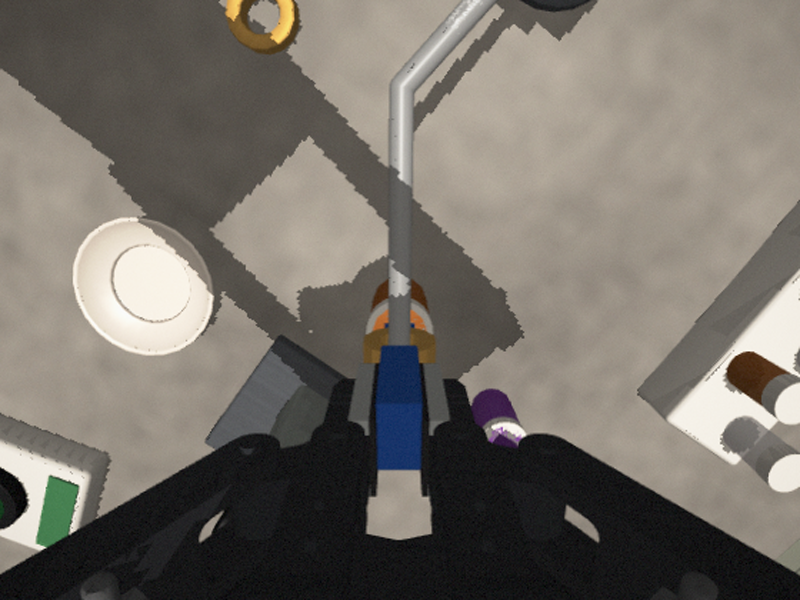

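The wrist view shows the collar centred on the wire at (400,345), the wire straight ahead up to the second corner at (402,86), and nothing touched so far.

```bash
python3 - <<'E'
from plan import *
c=load('w4')['c']; f=lambda x,y:onz(c,(x*.7,y*.7),.12).round(4)
print('V2',f(402,86),'leg3',f(455,32),f(480,7),'near',f(400,300),f(401,150))
E
```

```text
V2 [0.5289 0.0128 0.12  ] leg3 [0.5329 0.0353 0.12  ] [0.5348 0.0455 0.12  ] near [ 0.5698 -0.0452  0.12  ] [ 0.5401 -0.0033  0.12  ]
```

Emit:
drive_tool --steps '[{"ax":0,"ay":0,"az":0,"x":0.3,"y":0,"z":0,"hand":0.5},{"ax":0,"ay":0,"az":0,"x":0.5,"y":0,"z":0,"hand":0.5},{"ax":0,"ay":0,"az":0,"x":0.6,"y":0,"z":0,"hand":0.5},{"ax":0,"ay":0,"az":0,"x":0.6,"y":0,"z":0,"hand":0.5},{"ax":0,"ay":0,"az":0,"x":0.6,"y":0,"z":0,"hand":0.5},{"ax":0,"ay":0,"az":0,"x":0.6,"y":0,"z":0,"hand":0.5},{"ax":0,"ay":0,"az":0,"x":0.5,"y":0,"z":0,"hand":0.5},{"ax":0,"ay":0,"az":0,"x":0.3,"y":0,"z":0,"hand":0.5},{"ax":0,"ay":0,"az":0,"x":0,"y":0,"z":0,"hand":0.5},{"ax":0,"ay":0,"az":0,"x":0,"y":0,"z":0,"hand":0.5}]'

```text
time_s: 9.3
eef_pos: [0.559, -0.0295, 0.1459]
ee_rot: [0.0, 0.456, 0.89, -0.0]
contact_force: [-0.2, 0.3, -1.0]
grip_width: 0.0116
grip_force: 31.9
```

Emit:
drive_tool --steps '[{"ax":0,"ay":0,"az":0,"x":0.3,"y":0,"z":0,"hand":0.5},{"ax":0,"ay":0,"az":0,"x":0.5,"y":0,"z":0,"hand":0.5},{"ax":0,"ay":0,"az":0,"x":0.6,"y":0,"z":0,"hand":0.5},{"ax":0,"ay":0,"az":0,"x":0.7,"y":0,"z":0,"hand":0.5},{"ax":0,"ay":0,"az":0,"x":0.7,"y":0,"z":0,"hand":0.5},{"ax":0,"ay":0,"az":0,"x":0.7,"y":0,"z":0,"hand":0.5},{"ax":0,"ay":0,"az":0,"x":0.5,"y":0,"z":0,"hand":0.5},{"ax":0,"ay":0,"az":0,"x":0.3,"y":0,"z":0,"hand":0.5},{"ax":0,"ay":0,"az":0,"x":0,"y":0,"z":0,"hand":0.5},{"ax":0,"ay":0,"az":0,"x":0,"y":0,"z":0,"hand":0.5}]'

```text
time_s: 10.3
eef_pos: [0.5339, 0.0053, 0.1459]
ee_rot: [0.0, 0.456, 0.89, -0.0]
contact_force: [0.4, -0.8, -1.3]
grip_width: 0.0114
grip_force: 31.9
```

```bash
sed -i 's/\[.5288,.0131\]/[.5289,.0130]/' plan.py; python3 - <<'E'
from plan import *
a=snap('wrist','w5');o=a[2]; print(o['time_s'],o['eef_pos'],o['contact_force'],o['wrist_torque'])
rows([.0015]*16)
im=cv2.resize(a[0][:,:,::-1],(800,600),interpolation=cv2.INTER_CUBIC); cv2.imwrite('pics/w5b.png',im)
E
```

```text
10.3 [0.53391612 0.00533375 0.1459238 ] [ 0.4204716  -0.75104392 -1.25760509] [-0.02985706 -0.02383477 -0.01633157]
L [0.     0.0843 0.1872 0.2673] s0 0.1785 yaw 2.1947 path (array([0.53392047, 0.00597302]), np.float64(2.191158819896686))
x 0.15 y 0.04 az 0.004  s 0.1800
x 0.14 y 0.03 az 0.046  s 0.1815
x 0.13 y 0.04 az 0.083  s 0.1830
x 0.14 y 0.03 az 0.086  s 0.1845
x 0.14 y 0.02 az 0.089  s 0.1860
x 0.14 y 0.00 az 0.090  s 0.1875
x 0.14 y -0.01 az 0.089  s 0.1890
x 0.14 y -0.02 az 0.088  s 0.1905
x 0.14 y -0.03 az 0.085  s 0.1920
x 0.13 y -0.04 az 0.081  s 0.1935
x 0.15 y -0.00 az 0.007  s 0.1950
x 0.15 y 0.00 az -0.000  s 0.1965
x 0.15 y 0.00 az -0.000  s 0.1980
x 0.15 y 0.00 az -0.000  s 0.1995
x 0.15 y 0.00 az -0.000  s 0.2010
x 0.15 y 0.00 az -0.000  s 0.2025
```

View pics/w5b.png

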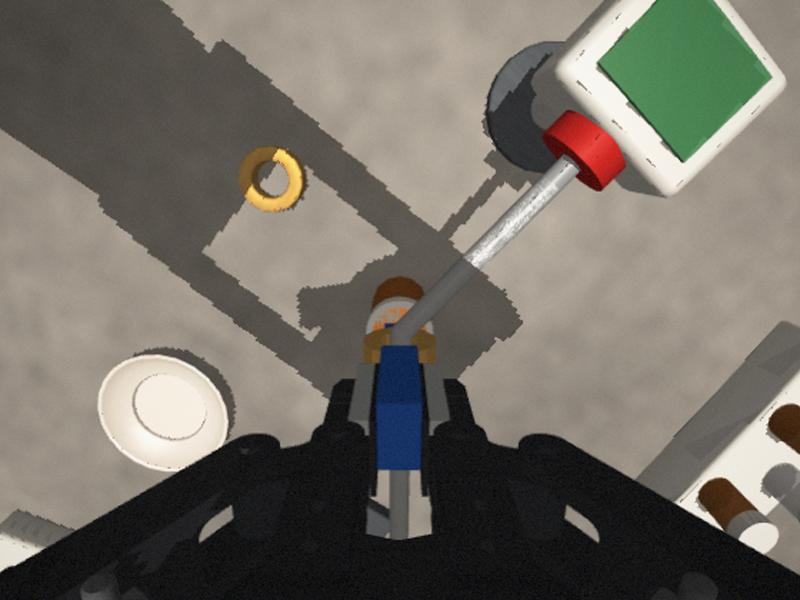

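The collar sits just before the second corner, which shows at (402,330). The last leg runs to the red stop face at (572,167). I refine leg 3 from this view.

```bash
python3 - <<'E'
from plan import *
import plan
c=load('w5')['c']; f=lambda x,y:onz(c,(x*.7,y*.7),.12).round(4)
S=f(572,167);A=f(432,298);B=f(500,235);print(f(403,330),A,B,S,[np.arctan2(*(q-A)[:2]) for q in(B,S)])
E
```

```text
[0.529  0.0135 0.12  ] [0.5303 0.0294 0.12  ] [0.5357 0.0611 0.12  ] [0.5408 0.0929 0.12  ] [np.float64(0.16872739424308922), np.float64(0.16387153890082576)]
```

Emit:
drive_tool --steps '[{"ax":0,"ay":0,"az":0,"x":0.15,"y":0.01,"z":0,"hand":0.5},{"ax":0,"ay":0,"az":0.04,"x":0.14,"y":0.03,"z":0,"hand":0.5},{"ax":0,"ay":0,"az":0.08,"x":0.13,"y":0.04,"z":0,"hand":0.5},{"ax":0,"ay":0,"az":0.09,"x":0.14,"y":0.03,"z":0,"hand":0.5},{"ax":0,"ay":0,"az":0.09,"x":0.14,"y":0.02,"z":0,"hand":0.5},{"ax":0,"ay":0,"az":0,"x":0,"y":0,"z":0,"hand":0.5},{"ax":0,"ay":0,"az":0,"x":0,"y":0,"z":0,"hand":0.5},{"ax":0,"ay":0,"az":0,"x":0,"y":0,"z":0,"hand":0.5},{"ax":0,"ay":0,"az":0,"x":0,"y":0,"z":0,"hand":0.5},{"ax":0,"ay":0,"az":0,"x":0,"y":0,"z":0,"hand":0.5}]'

```text
time_s: 11.35
eef_pos: [0.5312, 0.0119, 0.1458]
ee_rot: [0.0, 0.584, 0.812, -0.0]
contact_force: [0.2, -0.7, -1.3]
grip_width: 0.0113
grip_force: 31.9
```

```bash
sed -i 's/\[.5386,.0925\]/[.5394,.0926]/' plan.py; python3 - <<'E'
from plan import *
o=env.get_obs(); print(o['eef_pos'],o['contact_force'],o['wrist_torque'])
rows([.0015]*10)
E
```

```text
[0.53124166 0.01194158 0.14581793] [ 0.19055302 -0.72434038 -1.27642578] [-0.0120127  -0.00767755 -0.00124011]
L [0.     0.0843 0.1872 0.2675] s0 0.1861 yaw 1.8953 path (array([0.53145819, 0.01260076]), np.float64(1.8810005020270308))
x 0.13 y 0.05 az 0.105  s 0.1876
x 0.14 y -0.01 az 0.091  s 0.1891
x 0.14 y -0.02 az 0.089  s 0.1906
x 0.14 y -0.03 az 0.086  s 0.1921
x 0.13 y -0.04 az 0.081  s 0.1936
x 0.15 y -0.00 az 0.004  s 0.1951
x 0.15 y 0.00 az 0.000  s 0.1966
x 0.15 y 0.00 az -0.000  s 0.1981
x 0.15 y 0.00 az -0.000  s 0.1996
x 0.15 y 0.00 az -0.000  s 0.2011
```

Emit:
drive_tool --steps '[{"ax":0,"ay":0,"az":0.1,"x":0.13,"y":0.03,"z":0,"hand":0.5},{"ax":0,"ay":0,"az":0.09,"x":0.14,"y":-0.01,"z":0,"hand":0.5},{"ax":0,"ay":0,"az":0.09,"x":0.14,"y":-0.02,"z":0,"hand":0.5},{"ax":0,"ay":0,"az":0.09,"x":0.14,"y":-0.02,"z":0,"hand":0.5},{"ax":0,"ay":0,"az":0.07,"x":0.13,"y":-0.03,"z":0,"hand":0.5},{"ax":0,"ay":0,"az":0,"x":0.15,"y":0,"z":0,"hand":0.5},{"ax":0,"ay":0,"az":0,"x":0.15,"y":0,"z":0,"hand":0.5},{"ax":0,"ay":0,"az":0,"x":0.15,"y":0,"z":0,"hand":0.5},{"ax":0,"ay":0,"az":0,"x":0,"y":0,"z":0,"hand":0.5},{"ax":0,"ay":0,"az":0,"x":0,"y":0,"z":0,"hand":0.5}]'

```text
time_s: 12.35
eef_pos: [0.5303, 0.0232, 0.1458]
ee_rot: [0.0, 0.747, 0.665, -0.0]
contact_force: [-0.4, -0.7, -2.1]
grip_width: 0.0117
grip_force: 31.9
```

```bash
python3 - <<'E'
from plan import *
a=snap('wrist','w6');o=a[2]; print(o['time_s'],o['eef_pos'],o['contact_force'],o['wrist_torque'])
rows([.005]*2)
im=cv2.resize(a[0][100:260,200:360,::-1],(600,600),interpolation=cv2.INTER_CUBIC); cv2.imwrite('pics/w6b.png',im)
hsv=cv2.cvtColor(a[0],cv2.COLOR_RGB2HSV)
r=(((hsv[...,0]<6)|(hsv[...,0]>174))&(hsv[...,1]>150)).astype(np.uint8)
n,l,s,c=cv2.connectedComponentsWithStats(r); print(s[1:][s[1:,4]>50],c[1:][s[1:,4]>50])
g=cv2.cvtColor(a[0],cv2.COLOR_RGB2GRAY)
for y in (150,170,190,210): print(y,g[y,262:300])
E
```

```text
12.35 [0.5303315  0.02323136 0.14580549] [-0.37794042 -0.71090653 -2.06347396] [-0.00124757 -0.00425481  0.0042332 ]
L [0.     0.0843 0.1872 0.2675] s0 0.1981 yaw 1.4553 path (array([0.53032838, 0.02382848]), np.float64(1.439643970539901))
x 0.50 y -0.00 az 0.016  s 0.2031
x 0.50 y -0.00 az -0.000  s 0.2081
[[ 252   81   59   26 1395]] [[281.22724014  93.98566308]]
150 [170 168 167 166 167 165 165 164 167 170 144 141 151 171 178 190 207 219
 218 203 209 228 225 194 177 148 102  89  90  88  92 105 153 174 172 168
 170 173]
170 [ 89  89  90  88  88  89  89  87  88  83  78  81  87  89 139 175 198 219
 222 233 231 209 180 174 162 128  97  87  89  91  90  88  87  88  89  89
  91  89]
190 [93 92 88 90 92 90 93 95 90 86 75 84 89 87 87 93 90 92 92 91 94 93 97 88
 86 83 85 89 92 93 88 88 90 90 90 85 90 87]
210 [ 45  46  50  52  50  64  74  92 101  91  83  84  87  87  89  91  93  92
  92  90  95  91  94  83  79  87  98 101  95  74  52  41  46  42  42  43
  58  77]
```

```bash
python3 - <<'E'
from plan import *
c=load('w6')['c']
Q=np.array([onz(c,p,.12)[:2] for p in((279.2,210),(279.6,190),(279.9,170),(280.3,150),(281,108))]); print(Q.round(4))
p,y=state(); d=Q-p[:2]; t=np.array([np.cos(y),np.sin(y)]);n=np.array([np.sin(y),-np.cos(y)])
print('along',(d@t).round(4),'across',(d@n).round(4),'fit',np.polyfit(d@t,d@n,1))
E
```

```text
[[0.5329 0.0437]
 [0.5343 0.0541]
 [0.5356 0.0641]
 [0.5369 0.0738]
 [0.5395 0.0932]]
along [0.0207 0.0311 0.0412 0.051  0.0706] across [0.0002 0.0004 0.0005 0.0007 0.001 ] fit [ 0.01687337 -0.00014702]
```

The wire runs straight and centred ahead, and the stop face is 70.6 mm from the TCP. I slide most of the way with a firmer grip.

Emit:
drive_tool --squeeze 60 --steps '[{"ax":0,"ay":0,"az":0.017,"x":0.2,"y":0,"z":0,"hand":0.5},{"ax":0,"ay":0,"az":0,"x":0.5,"y":0,"z":0,"hand":0.5},{"ax":0,"ay":0,"az":0,"x":0.7,"y":0,"z":0,"hand":0.5},{"ax":0,"ay":0,"az":0,"x":0.8,"y":0,"z":0,"hand":0.5},{"ax":0,"ay":0,"az":0,"x":0.8,"y":0,"z":0,"hand":0.5},{"ax":0,"ay":0,"az":0,"x":0.8,"y":0,"z":0,"hand":0.5},{"ax":0,"ay":0,"az":0,"x":0.7,"y":0,"z":0,"hand":0.5},{"ax":0,"ay":0,"az":0,"x":0.5,"y":0,"z":0,"hand":0.5},{"ax":0,"ay":0,"az":0,"x":0.3,"y":0,"z":0,"hand":0.5},{"ax":0,"ay":0,"az":0,"x":0.1,"y":0,"z":0,"hand":0.5}]'

```text
time_s: 13.4
eef_pos: [0.5375, 0.0771, 0.1458]
ee_rot: [0.0, 0.752, 0.659, -0.0]
contact_force: [0.2, 0.3, -0.2]
grip_width: 0.0111
grip_force: 62.7
```

Emit:
drive_tool --steps '[{"ax":0,"ay":0,"az":0,"x":0.1,"y":0,"z":0,"hand":0.5},{"ax":0,"ay":0,"az":0,"x":0.1,"y":0,"z":0,"hand":0.5},{"ax":0,"ay":0,"az":0,"x":0.1,"y":0,"z":0,"hand":0.5},{"ax":0,"ay":0,"az":0,"x":0.1,"y":0,"z":0,"hand":0.5},{"ax":0,"ay":0,"az":0,"x":0.1,"y":0,"z":0,"hand":0.5},{"ax":0,"ay":0,"az":0,"x":0.1,"y":0,"z":0,"hand":0.5},{"ax":0,"ay":0,"az":0,"x":0.1,"y":0,"z":0,"hand":0.5},{"ax":0,"ay":0,"az":0,"x":0.1,"y":0,"z":0,"hand":0.5},{"ax":0,"ay":0,"az":0,"x":0,"y":0,"z":0,"hand":0.5},{"ax":0,"ay":0,"az":0,"x":0,"y":0,"z":0,"hand":0.5}]'

```text
time_s: 14.4
eef_pos: [0.5385, 0.0847, 0.1458]
ee_rot: [-0.0, 0.753, 0.659, -0.0]
contact_force: [0.2, -0.6, -0.8]
grip_width: 0.0112
grip_force: 62.7
```

```bash
python3 - <<'E'
from plan import *
a=snap('wrist','w7');o=a[2]; print(o['time_s'],o['eef_pos'],o['contact_force'],o['wrist_torque'])
p,y=state(); t=np.array([np.cos(y),np.sin(y)]); print('to stop',(np.array([.5395,.0932])-p[:2])@t-.0006)
hsv=cv2.cvtColor(a[0],cv2.COLOR_RGB2HSV)
r=(((hsv[...,0]<6)|(hsv[...,0]>174))&(hsv[...,1]>150)).astype(np.uint8)
n,l,s,c=cv2.connectedComponentsWithStats(r); print(s[1:][s[1:,4]>50],c[1:][s[1:,4]>50])
E
```

```text
14.4 [0.53847955 0.08471257 0.1457985 ] [ 0.17817186 -0.60188466 -0.79431949] [-0.00417776 -0.00963407  0.02055137]
to stop 0.007994903596876863
[[253 220  52  21 937]] [[278.22198506 229.67449306]]
```

Emit:
drive_tool --steps '[{"ax":0,"ay":0,"az":0,"x":0.05,"y":0,"z":0,"hand":0.5},{"ax":0,"ay":0,"az":0,"x":0.05,"y":0,"z":0,"hand":0.5},{"ax":0,"ay":0,"az":0,"x":0.05,"y":0,"z":0,"hand":0.5},{"ax":0,"ay":0,"az":0,"x":0.05,"y":0,"z":0,"hand":0.5},{"ax":0,"ay":0,"az":0,"x":0.05,"y":0,"z":0,"hand":0.5},{"ax":0,"ay":0,"az":0,"x":0.05,"y":0,"z":0,"hand":0.5},{"ax":0,"ay":0,"az":0,"x":0.05,"y":0,"z":0,"hand":0.5},{"ax":0,"ay":0,"az":0,"x":0.05,"y":0,"z":0,"hand":0.5},{"ax":0,"ay":0,"az":0,"x":0,"y":0,"z":0,"hand":0.5},{"ax":0,"ay":0,"az":0,"x":0,"y":0,"z":0,"hand":0.5}]'

```text
time_s: 15.45
eef_pos: [0.539, 0.0885, 0.1458]
ee_rot: [0.0, 0.753, 0.659, -0.0]
contact_force: [-1.1, -1.9, -1.6]
grip_width: 0.0111
grip_force: 62.7
```

Emit:
drive_tool --steps '[{"ax":0,"ay":0,"az":0,"x":0.05,"y":0,"z":0,"hand":0.5},{"ax":0,"ay":0,"az":0,"x":0.05,"y":0,"z":0,"hand":0.5},{"ax":0,"ay":0,"az":0,"x":0.05,"y":0,"z":0,"hand":0.5},{"ax":0,"ay":0,"az":0,"x":0.05,"y":0,"z":0,"hand":0.5},{"ax":0,"ay":0,"az":0,"x":0,"y":0,"z":0,"hand":0.5},{"ax":0,"ay":0,"az":0,"x":0,"y":0,"z":0,"hand":0.5},{"ax":0,"ay":0,"az":0,"x":0,"y":0,"z":0,"hand":0.5},{"ax":0,"ay":0,"az":0,"x":0,"y":0,"z":0,"hand":0.5},{"ax":0,"ay":0,"az":0,"x":0,"y":0,"z":0,"hand":0.5},{"ax":0,"ay":0,"az":0,"x":0,"y":0,"z":0,"hand":0.5}]'

```text
time_s: 16.45
eef_pos: [0.5393, 0.0906, 0.1458]
ee_rot: [0.0, 0.753, 0.659, -0.0]
contact_force: [-0.7, -4.0, -0.3]
grip_width: 0.0112
grip_force: 62.7
```

Emit:
drive_tool --steps '[{"ax":0,"ay":0,"az":0,"x":0.04,"y":0,"z":0,"hand":0.5},{"ax":0,"ay":0,"az":0,"x":0.04,"y":0,"z":0,"hand":0.5},{"ax":0,"ay":0,"az":0,"x":0.04,"y":0,"z":0,"hand":0.5},{"ax":0,"ay":0,"az":0,"x":0,"y":0,"z":0,"hand":0.5},{"ax":0,"ay":0,"az":0,"x":0,"y":0,"z":0,"hand":0.5},{"ax":0,"ay":0,"az":0,"x":0,"y":0,"z":0,"hand":0.5},{"ax":0,"ay":0,"az":0,"x":0,"y":0,"z":0,"hand":0.5},{"ax":0,"ay":0,"az":0,"x":0,"y":0,"z":0,"hand":0.5},{"ax":0,"ay":0,"az":0,"x":0,"y":0,"z":0,"hand":0.5},{"ax":0,"ay":0,"az":0,"x":0,"y":0,"z":0,"hand":0.5}]'

```text
time_s: 17.45
eef_pos: [0.5394, 0.0916, 0.1458]
ee_rot: [0.0, 0.753, 0.659, -0.0]
contact_force: [-0.5, -5.8, -1.7]
grip_width: 0.0111
grip_force: 62.7
```

```bash
python3 - <<'E'
from plan import *
for i in range(5):
    if i: cams.get_image('wrist')
    o=env.get_obs(); print(o['eef_pos'],o['contact_force'],o['wrist_torque'])
E
```

```text
[0.53942085 0.09160394 0.14578938] [-0.47563026 -5.7509676  -1.70404067] [-0.94993322  0.17923484  0.04126426]
[0.53943163 0.09160197 0.1457969 ] [-0.77060116 -5.0358388  -0.73783474] [-1.00082217  0.18856977  0.04261638]
[0.53942028 0.09160603 0.14577351] [-1.02039483 -5.68168587 -1.97206025] [-0.97368123  0.16856781  0.0296041 ]
[0.53941711 0.09160035 0.14578546] [-1.14018937 -4.52247376 -1.3383158 ] [-0.94915759  0.13751661  0.02772059]
[0.53940161 0.09159928 0.14576356] [-0.41214123 -5.48890586 -0.55575639] [-0.98534738  0.15215029  0.03046966]
```

The plunger is in about 4.4 mm, at 5.3 N. I lower the carrier onto the wire and let go.

Emit:
drive_tool --steps '[{"ax":0,"ay":0,"az":0,"x":0,"y":0,"z":0.08,"hand":0.5},{"ax":0,"ay":0,"az":0,"x":0,"y":0,"z":0.08,"hand":0.5},{"ax":0,"ay":0,"az":0,"x":0,"y":0,"z":0.08,"hand":0.5},{"ax":0,"ay":0,"az":0,"x":0,"y":0,"z":0,"hand":0.5},{"ax":0,"ay":0,"az":0,"x":0,"y":0,"z":0,"hand":1.3},{"ax":0,"ay":0,"az":0,"x":0,"y":0,"z":0,"hand":1.8},{"ax":0,"ay":0,"az":0,"x":0,"y":0,"z":0,"hand":2.5},{"ax":0,"ay":0,"az":0,"x":0,"y":0,"z":0,"hand":3.5},{"ax":0,"ay":0,"az":0,"x":0,"y":0,"z":0,"hand":4},{"ax":0,"ay":0,"az":0,"x":0,"y":0,"z":0,"hand":4}]'

```text
time_s: 18.65
eef_pos: [0.5394, 0.092, 0.1434]
ee_rot: [-0.0, 0.753, 0.659, 0.0]
contact_force: [-0.5, -0.4, 0.1]
grip_width: 0.0401
grip_force: 0.0
```

Emit:
drive_tool --steps '[{"ax":0,"ay":0,"az":0,"x":0,"y":0,"z":0,"hand":4},{"ax":0,"ay":0,"az":0,"x":0,"y":0,"z":0,"hand":4},{"ax":0,"ay":0,"az":0,"x":0,"y":0,"z":0,"hand":4},{"ax":0,"ay":0,"az":0,"x":0,"y":0,"z":0,"hand":4},{"ax":0,"ay":0,"az":0,"x":0,"y":0,"z":-0.5,"hand":4},{"ax":0,"ay":0,"az":0,"x":0,"y":0,"z":-1.5,"hand":4},{"ax":0,"ay":0,"az":0,"x":0,"y":0,"z":-2,"hand":4},{"ax":0,"ay":0,"az":0,"x":0,"y":0,"z":-2,"hand":4},{"ax":0,"ay":0,"az":0,"x":0,"y":0,"z":-2,"hand":4},{"ax":0,"ay":0,"az":0,"x":0,"y":0,"z":-2,"hand":4}]'

```text
time_s: 19.65
eef_pos: [0.5397, 0.0918, 0.2458]
ee_rot: [0.001, 0.753, 0.659, 0.001]
contact_force: [0.7, -0.1, 0.2]
grip_width: 0.0397
grip_force: 0.0
```

Emit:
drive_tool --steps '[{"ax":0,"ay":0,"az":0,"x":-3,"y":0,"z":0,"hand":3},{"ax":0,"ay":0,"az":0,"x":-3,"y":0,"z":0,"hand":2},{"ax":0,"ay":0,"az":0,"x":-3,"y":0,"z":0,"hand":1},{"ax":0,"ay":0,"az":0,"x":-3,"y":0,"z":0,"hand":0},{"ax":0,"ay":0,"az":0,"x":0,"y":0,"z":0,"hand":0},{"ax":0,"ay":0,"az":0,"x":0,"y":0,"z":0,"hand":0},{"ax":0,"ay":0,"az":0,"x":0,"y":0,"z":0,"hand":0},{"ax":0,"ay":0,"az":0,"x":0,"y":0,"z":0,"hand":0},{"ax":0,"ay":0,"az":0,"x":0,"y":0,"z":0,"hand":0},{"ax":0,"ay":0,"az":0,"x":0,"y":0,"z":0,"hand":0}]'

```text
time_s: 20.65
eef_pos: [0.5236, -0.0265, 0.2434]
ee_rot: [-0.0, 0.752, 0.659, -0.0]
contact_force: [0.5, -0.2, 0.1]
grip_width: 0.0
grip_force: 0.0
```

```bash
python3 - <<'E'
from plan import *
a=snap('wrist','w8');s=snap('scene','s8');t=snap('top','t8');o=a[2]; print(o['time_s'],o['eef_pos'],o['ee_rot'],o['contact_force'],o['grip_width'])
A=cv2.resize(a[0][:,:,::-1],(533,400),interpolation=cv2.INTER_CUBIC)
B=cv2.resize(s[0][150:290,250:390,::-1],(400,400),interpolation=cv2.INTER_CUBIC)
cv2.imwrite('pics/m8.png',cv2.resize(np.hstack([A,B]),(800,343)))
E
```

```text
20.65 [ 0.52356697 -0.02649687  0.24337193] [-8.28821953e-05  7.52174128e-01  6.58964393e-01 -4.54665582e-05] [ 0.4618544  -0.16317711  0.05081342] 2.8603586986567507e-05
```

View pics/m8.png

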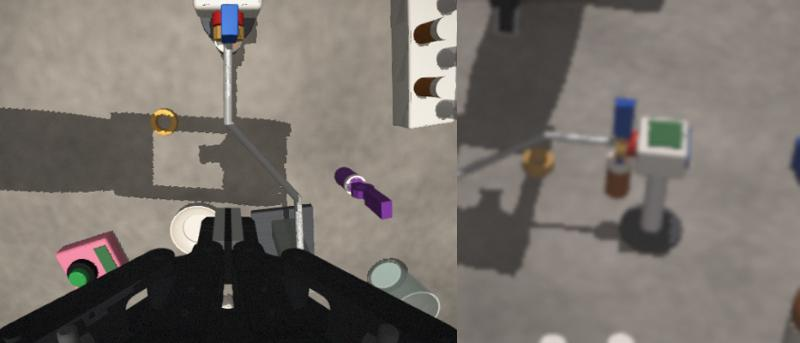

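The carrier rests with its collar touching the red stop: wrist view (229,30), scene view (624,140). Everything else is in place. Now I move above the white keypad.

Emit:
drive_tool --steps '[{"ax":0,"ay":0,"az":0,"x":-2,"y":-0.3,"z":0,"hand":0},{"ax":0,"ay":0,"az":0,"x":-3.8,"y":-0.4,"z":0,"hand":0},{"ax":0,"ay":0,"az":0,"x":-4,"y":-0.5,"z":0,"hand":0},{"ax":0,"ay":0,"az":0,"x":-4,"y":-0.5,"z":0,"hand":0},{"ax":0,"ay":0,"az":0,"x":-4,"y":-0.5,"z":0.5,"hand":0},{"ax":0,"ay":0,"az":0,"x":-4,"y":-0.5,"z":1,"hand":0},{"ax":0,"ay":0,"az":0,"x":-4,"y":-0.5,"z":1.5,"hand":0},{"ax":0,"ay":0,"az":0,"x":-3.8,"y":-0.4,"z":1.5,"hand":0},{"ax":0,"ay":0,"az":0,"x":-1.5,"y":-0.2,"z":1,"hand":0},{"ax":0,"ay":0,"az":0,"x":0,"y":0,"z":0,"hand":0}]'

```text
time_s: 21.8
eef_pos: [0.4431, -0.3312, 0.1864]
ee_rot: [-0.002, 0.754, 0.657, -0.0]
contact_force: [0.8, -0.4, -0.1]
grip_width: 0.0
grip_force: 0.0
```

```bash
python3 - <<'E'
from plan import *
a=snap('wrist','w9');o=a[2]; print(o['time_s'],o['eef_pos'],o['contact_force'])
def green(f):
    d=load(f); h=cv2.cvtColor(d['im'],cv2.COLOR_RGB2HSV)
    m=((h[...,0]>50)&(h[...,0]<80)&(h[...,1]>110)).astype(np.uint8)
    n,l,s,c=cv2.connectedComponentsWithStats(m); k=[i for i in range(1,n) if s[i,4]>15]
    return d['c'],[(s[i].tolist(),c[i].round(1)) for i in k]
C={f:green(f) for f in('w9','s0','t0')}
for f in C:
    print(f)
    for s,c in C[f][1]: print(s,c,onz(C[f][0],c,.045).round(3))
print(proj(a[1],[.446,-.332,.04]),proj(a[1],o['eef_pos']))
E
```

```text
21.8 [ 0.44313414 -0.33115607  0.186373  ] [ 0.84961565 -0.36551587 -0.12091908]
w9
[31, 29, 41, 40, 1253] [50.9 48.4] [ 0.283 -0.191  0.045]
[268, 176, 34, 34, 899] [284.7 192.7] [ 0.448 -0.331  0.045]
[170, 240, 43, 58, 1083] [191.  268.6] [ 0.354 -0.39   0.045]
[131, 275, 33, 31, 758] [146.9 290.3] [ 0.308 -0.406  0.045]
s0
[462, 110, 7, 3, 18] [465.1 110.9] [-0.1    0.684  0.045]
[456, 115, 8, 3, 18] [459.5 116. ] [-0.062  0.651  0.045]
[466, 115, 7, 3, 17] [469.3 115.9] [-0.064  0.688  0.045]
[476, 115, 7, 3, 17] [478.9 115.9] [-0.066  0.723  0.045]
[211, 168, 8, 5, 31] [214.8 169.8] [ 0.284 -0.188  0.045]
[137, 172, 8, 5, 29] [140.4 173.8] [ 0.308 -0.405  0.045]
[153, 203, 9, 5, 36] [157.3 205.1] [ 0.449 -0.329  0.045]
t0
[363, 230, 9, 9, 59] [366.8 234. ] [ 0.449 -0.331  0.045]
[393, 275, 9, 10, 58] [396.9 279.5] [ 0.308 -0.408  0.045]
[321, 288, 8, 9, 60] [324.6 292.1] [ 0.282 -0.191  0.045]
[55, 341, 7, 6, 42] [ 58.  343.5] [0.175 0.594 0.045]
[43, 342, 8, 7, 38] [ 46.1 345.2] [0.172 0.628 0.045]
[32, 344, 8, 7, 45] [ 35.3 346.9] [0.168 0.66  0.045]
[55, 352, 7, 7, 40] [ 57.9 355. ] [0.142 0.593 0.045]
[43, 354, 8, 7, 42] [ 46.9 356.7] [0.139 0.625 0.045]
[[282.75891198 192.67764146]] [[278.66885977 270.00592266]]
```

All three views agree on the white keypad's green button: (0.4485,-0.331), top at about 0.045. I centre over it and descend.

Emit:
drive_tool --steps '[{"ax":0,"ay":0,"az":0,"x":0.07,"y":0.54,"z":1,"hand":0},{"ax":0,"ay":0,"az":0,"x":0,"y":0,"z":2,"hand":0},{"ax":0,"ay":0,"az":0,"x":0,"y":0,"z":2,"hand":0},{"ax":0,"ay":0,"az":0,"x":0,"y":0,"z":2,"hand":0},{"ax":0,"ay":0,"az":0,"x":0,"y":0,"z":2,"hand":0},{"ax":0,"ay":0,"az":0,"x":0,"y":0,"z":1.5,"hand":0},{"ax":0,"ay":0,"az":0,"x":0,"y":0,"z":1,"hand":0},{"ax":0,"ay":0,"az":0,"x":0,"y":0,"z":0.5,"hand":0},{"ax":0,"ay":0,"az":0,"x":0,"y":0,"z":0,"hand":0},{"ax":0,"ay":0,"az":0,"x":0,"y":0,"z":0,"hand":0}]'

```text
time_s: 22.85
eef_pos: [0.4506, -0.3307, 0.0692]
ee_rot: [0.001, 0.753, 0.659, 0.0]
contact_force: [0.2, -0.5, 0.3]
grip_width: 0.0
grip_force: 0.0
```

Emit:
drive_tool --steps '[{"ax":0,"ay":0,"az":0,"x":0,"y":0,"z":0.2,"hand":0},{"ax":0,"ay":0,"az":0,"x":0,"y":0,"z":0.2,"hand":0},{"ax":0,"ay":0,"az":0,"x":0,"y":0,"z":0.2,"hand":0},{"ax":0,"ay":0,"az":0,"x":0,"y":0,"z":0.2,"hand":0},{"ax":0,"ay":0,"az":0,"x":0,"y":0,"z":0.2,"hand":0},{"ax":0,"ay":0,"az":0,"x":0,"y":0,"z":0.2,"hand":0},{"ax":0,"ay":0,"az":0,"x":0,"y":0,"z":0.2,"hand":0},{"ax":0,"ay":0,"az":0,"x":0,"y":0,"z":0.2,"hand":0},{"ax":0,"ay":0,"az":0,"x":0,"y":0,"z":0,"hand":0},{"ax":0,"ay":0,"az":0,"x":0,"y":0,"z":0,"hand":0}]'

```text
time_s: 23.85
eef_pos: [0.45, -0.3303, 0.0523]
ee_rot: [-0.0, 0.753, 0.659, -0.0]
contact_force: [0.2, -1.6, 0.6]
grip_width: -0.0001
grip_force: 0.0
```

Emit:
drive_tool --steps '[{"ax":0,"ay":0,"az":0,"x":0,"y":-0.1,"z":0.15,"hand":0},{"ax":0,"ay":0,"az":0,"x":0,"y":0,"z":0.15,"hand":0},{"ax":0,"ay":0,"az":0,"x":0,"y":0,"z":0.15,"hand":0},{"ax":0,"ay":0,"az":0,"x":0,"y":0,"z":0.15,"hand":0},{"ax":0,"ay":0,"az":0,"x":0,"y":0,"z":0.15,"hand":0},{"ax":0,"ay":0,"az":0,"x":0,"y":0,"z":0.1,"hand":0},{"ax":0,"ay":0,"az":0,"x":0,"y":0,"z":0,"hand":0},{"ax":0,"ay":0,"az":0,"x":0,"y":0,"z":0,"hand":0},{"ax":0,"ay":0,"az":0,"x":0,"y":0,"z":0,"hand":0},{"ax":0,"ay":0,"az":0,"x":0,"y":0,"z":0,"hand":0}]'

```text
time_s: 24.85
eef_pos: [0.4491, -0.3303, 0.044]
ee_rot: [0.0, 0.753, 0.659, -0.0]
contact_force: [-2.4, 1.1, 2.8]
grip_width: 0.0003
grip_force: 1.8
```

Emit:
drive_tool --steps '[{"ax":0,"ay":0,"az":0,"x":0,"y":0,"z":0.1,"hand":0},{"ax":0,"ay":0,"az":0,"x":0,"y":0,"z":0.1,"hand":0},{"ax":0,"ay":0,"az":0,"x":0,"y":0,"z":0.05,"hand":0},{"ax":0,"ay":0,"az":0,"x":0,"y":0,"z":0,"hand":0},{"ax":0,"ay":0,"az":0,"x":0,"y":0,"z":0,"hand":0},{"ax":0,"ay":0,"az":0,"x":0,"y":0,"z":0,"hand":0},{"ax":0,"ay":0,"az":0,"x":0,"y":0,"z":0,"hand":0},{"ax":0,"ay":0,"az":0,"x":0,"y":0,"z":0,"hand":0},{"ax":0,"ay":0,"az":0,"x":0,"y":0,"z":0,"hand":0},{"ax":0,"ay":0,"az":0,"x":0,"y":0,"z":0,"hand":0}]'

```text
time_s: 25.85
eef_pos: [0.4491, -0.3303, 0.042]
ee_rot: [0.0, 0.753, 0.659, -0.0]
contact_force: [-3.9, 3.3, 9.3]
grip_width: 0.0002
grip_force: 4.5
```

```bash
python3 - <<'E'
from plan import *
for i in range(5):
    if i: cams.get_image('wrist')
    o=env.get_obs(); print(o['eef_pos'],o['contact_force'])
E
```

```text
[ 0.44914954 -0.33028144  0.04200876] [-3.8737437   3.3034268   9.26854741]
[ 0.44915955 -0.33031491  0.04200427] [-3.05773115  2.13888635  8.30142514]
[ 0.44914084 -0.33031739  0.0420055 ] [-2.94816183  2.07841024  9.04682184]
[ 0.44914008 -0.33028942  0.04198895] [-2.81975172  2.54042587  8.28868888]
[ 0.44913573 -0.33028899  0.04199882] [-3.51951557  3.02407461 10.20271663]
```

```bash
python3 - <<'E'
from plan import *
t=load('t0')['c'];s=load('s0')['c'];w=load('w9')['c'];w8=load('w8')
pts=[(t,(366.8,234)),(s,(157.3,205.1)),(w,(284.7,192.7))]
for i,j in((0,1),(0,2),(1,2)): print(two(*pts[i],*pts[j]).round(4))
# other keypads (same build): white button
S=[((396.9,279.5),(140.4,173.8),(146.9,290.3)),((324.6,292.1),(214.8,169.8),(50.9,48.4))]
for a,b,c in S: print(two(t,a,s,b).round(4),two(t,a,w,c).round(4),two(s,b,w,c).round(4))
# edges of the green button in w9: 34 px wide -> size
o,d=ray(w,(284.7,192.7)); f=K(w)[0,0]; R=np.array(w['R']); 
for z in(.040,.045,.05): X=onz(w,(284.7,192.7),z); print(z,34/f*(R@X+w['t'])[2])
E
```

```text
[ 0.4485 -0.3302  0.0449]
[ 0.4479 -0.3299  0.0497]
[ 0.4477 -0.3304  0.0442]
[ 0.3076 -0.4068  0.0448] [ 0.3076 -0.4078  0.0432] [ 0.3089 -0.4054  0.0459]
[ 0.2822 -0.1897  0.0441] [ 0.2823 -0.191   0.0436] [ 0.2803 -0.1897  0.0418]
0.04 0.02917460936620151
0.045 0.028670207533089073
0.05 0.028165805699976627
```

The reading is about 9 N at z=0.042, above the 5 N spring force, which suggests the button has bottomed. I'll back off and read the spring curve to find the true travel.

Emit:
drive_tool --steps '[{"ax":0,"ay":0,"az":0,"x":0,"y":0,"z":-0.1,"hand":0},{"ax":0,"ay":0,"az":0,"x":0,"y":0,"z":-0.1,"hand":0},{"ax":0,"ay":0,"az":0,"x":0,"y":0,"z":-0.1,"hand":0},{"ax":0,"ay":0,"az":0,"x":0,"y":0,"z":-0.1,"hand":0},{"ax":0,"ay":0,"az":0,"x":0,"y":0,"z":0,"hand":0},{"ax":0,"ay":0,"az":0,"x":0,"y":0,"z":0,"hand":0},{"ax":0,"ay":0,"az":0,"x":0,"y":0,"z":0,"hand":0},{"ax":0,"ay":0,"az":0,"x":0,"y":0,"z":0,"hand":0},{"ax":0,"ay":0,"az":0,"x":0,"y":0,"z":0,"hand":0},{"ax":0,"ay":0,"az":0,"x":0,"y":0,"z":0,"hand":0}]'

```text
time_s: 27.05
eef_pos: [0.4491, -0.3302, 0.0454]
ee_rot: [0.0, 0.753, 0.659, -0.0]
contact_force: [-1.1, 0.3, 3.4]
grip_width: -0.0001
grip_force: 1.4
```

```bash
python3 - <<'E'
from plan import *
F=[]
for i in range(10):
    cams.get_image('wrist'); o=env.get_obs(); F.append(o['contact_force'])
print(o['eef_pos'],np.mean(F,0),np.std(F,0))
E
```

```text
[ 0.44911537 -0.33025315  0.04543637] [-1.09833164  0.21283946  2.95976796] [0.30362355 0.31123832 0.38531209]
```

Emit:
drive_tool --steps '[{"ax":0,"ay":0,"az":0,"x":0,"y":0,"z":-0.1,"hand":0},{"ax":0,"ay":0,"az":0,"x":0,"y":0,"z":-0.1,"hand":0},{"ax":0,"ay":0,"az":0,"x":0,"y":0,"z":0,"hand":0},{"ax":0,"ay":0,"az":0,"x":0,"y":0,"z":0,"hand":0},{"ax":0,"ay":0,"az":0,"x":0,"y":0,"z":0,"hand":0},{"ax":0,"ay":0,"az":0,"x":0,"y":0,"z":0,"hand":0},{"ax":0,"ay":0,"az":0,"x":0,"y":0,"z":0,"hand":0},{"ax":0,"ay":0,"az":0,"x":0,"y":0,"z":0,"hand":0},{"ax":0,"ay":0,"az":0,"x":0,"y":0,"z":0,"hand":0},{"ax":0,"ay":0,"az":0,"x":0,"y":0,"z":0,"hand":0}]'

```text
time_s: 28.55
eef_pos: [0.4491, -0.3302, 0.0474]
ee_rot: [0.0, 0.753, 0.659, 0.0]
contact_force: [0.6, 0.1, 1.6]
grip_width: -0.0002
grip_force: 0.8
```

```bash
python3 - <<'E'
from plan import *
F=[]
for i in range(10):
    cams.get_image('wrist'); o=env.get_obs(); F.append(o['contact_force'])
print(o['eef_pos'],np.mean(F,0),np.std(F,0))
E
```

```text
[ 0.44911105 -0.33026827  0.04743208] [-0.47425416 -0.31621577  1.80068959] [0.5289897  0.38971999 0.49502957]
```

The spring reads 1.8 N at z=0.0474 and 3.0 N at 0.0454, so its unpressed top is at about 0.050. At z=0.042 it was therefore pressed fully down. I retreat clear and check the bench.

Emit:
drive_tool --steps '[{"ax":0,"ay":0,"az":0,"x":0,"y":0,"z":-1,"hand":0},{"ax":0,"ay":0,"az":0,"x":0,"y":0,"z":-2,"hand":0},{"ax":0,"ay":0,"az":0,"x":0,"y":0,"z":-3,"hand":0},{"ax":0,"ay":0,"az":0,"x":0,"y":0,"z":-3,"hand":0},{"ax":0,"ay":0,"az":0,"x":0,"y":0,"z":-3,"hand":0},{"ax":0,"ay":0,"az":0,"x":0,"y":0,"z":-3,"hand":0},{"ax":0,"ay":0,"az":0,"x":0,"y":0,"z":-2,"hand":0},{"ax":0,"ay":0,"az":0,"x":0,"y":0,"z":-1,"hand":0},{"ax":0,"ay":0,"az":0,"x":0,"y":0,"z":0,"hand":0},{"ax":0,"ay":0,"az":0,"x":0,"y":0,"z":0,"hand":0}]'

```text
time_s: 30.05
eef_pos: [0.4487, -0.3298, 0.2264]
ee_rot: [-0.001, 0.753, 0.659, -0.0]
contact_force: [-0.4, 0.0, -0.5]
grip_width: -0.0002
grip_force: 0.0
```

```bash
python3 - <<'E'
from plan import *
s=snap('scene','s9');t=snap('top','t9'); print(t[2]['time_s'],t[2]['eef_pos'])
def blue(im,box):
    h=cv2.cvtColor(im,cv2.COLOR_RGB2HSV); m=((h[...,0]>105)&(h[...,0]<125)&(h[...,1]>120)); x0,y0,x1,y1=box
    y,x=np.nonzero(m[y0:y1,x0:x1]); return (x.mean()+x0).round(2),(y.mean()+y0).round(2),len(x)
sb=(290,165,335,225)
print('scene blue s8/s9',blue(load('s8')['im'],sb),blue(s[0],sb))
tb=(205,180,245,225); print('top',blue(load('t8')['im'],tb),blue(t[0],tb))
X=two(s[1],blue(s[0],sb)[:2],t[1],blue(t[0],tb)[:2]); print('tab',X.round(4),'stop-5 at',(np.array([.5395,.0932])-.005*np.array([.13,.99])).round(4))
# changed regions vs start, in the scene view
for a,b in(('s0','s9'),('t0','t9')):
    d=cv2.absdiff(load(a)['im'],load(b)['im']).max(2); m=cv2.morphologyEx((d>45).astype(np.uint8),cv2.MORPH_OPEN,np.ones((3,3)))
    n,l,st,c=cv2.connectedComponentsWithStats(m); print(a,[q.tolist() for q in st[1:] if q[4]>25])
E
```

```text
30.1 [ 0.44844371 -0.3295692   0.22577326]
scene blue s8/s9 (np.float64(317.54), np.float64(197.09), 80) (np.float64(317.54), np.float64(196.97), 78)
top (np.float64(nan), np.float64(nan), 0) (np.float64(223.7), np.float64(203.25), 20)
tab [0.5416 0.0888 0.157 ] stop-5 at [0.5388 0.0883]
s0 [[87, 0, 120, 81, 3898], [282, 0, 23, 25, 400], [300, 0, 55, 90, 3092], [493, 0, 27, 38, 646], [528, 0, 7, 10, 35], [524, 13, 5, 9, 27], [519, 24, 6, 12, 40], [465, 39, 39, 49, 760], [248, 41, 6, 9, 42], [504, 55, 19, 35, 309], [254, 59, 5, 7, 30], [120, 89, 35, 61, 1028], [297, 109, 115, 60, 2327], [458, 108, 45, 22, 513], [447, 122, 8, 4, 32], [436, 135, 7, 4, 26], [218, 148, 112, 42, 2270], [411, 167, 11, 5, 34], [173, 170, 48, 45, 773], [314, 190, 9, 19, 140], [154, 202, 7, 5, 31], [231, 202, 9, 21, 175], [122, 205, 37, 38, 635], [311, 220, 9, 11, 93], [232, 233, 10, 11, 99]]
t0 [[386, 169, 14, 18, 108], [408, 169, 8, 12, 65], [417, 175, 13, 25, 182], [288, 181, 8, 9, 58], [170, 186, 263, 211, 14375], [431, 186, 18, 30, 284], [220, 201, 8, 7, 40], [321, 288, 9, 9, 69], [0, 315, 135, 105, 6999], [83, 326, 8, 10, 60], [109, 326, 66, 51, 1689], [258, 369, 36, 16, 194], [172, 373, 20, 20, 235], [138, 381, 73, 39, 1169], [190, 389, 25, 17, 203], [230, 405, 24, 15, 236], [214, 411, 15, 9, 96]]<stdin>:5: RuntimeWarning: Mean of empty slice.
  ret = ret.dtype.type(ret / rcount)
```

The tab sits at y≈0.0888 against an expected 0.088, so the carrier rests on the stop. The image changes are all at the arm, its shadow or the carrier's old and new places, so the bystanders are unmoved.

```bash
python3 -c "
from bench import ticket; print(ticket.hand_in())"
```

```text
the job is handed in; nothing more can be done
None
```

The carrier went round both corners, pressed the red stop in about 4.4 mm (peak reading under 6 N) and was let go resting against it; the green button was then pressed fully down, and the job was handed in at about 30 s with the other things where they were.

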